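# Set glass-rod tweezers to the V gauge

### The arm

A 7-joint arm with a two-finger parallel gripper is mounted at the origin on the work surface. World frame = base frame: x ahead of the robot, y to its left, z up, the work surface at z = 0. Lengths are in m, angles in rad, forces in N, time in s.
With the tool pointing down it reaches from about 0.425 to 0.925 m from the base axis. Payload 6.8 kg.
Tool frame: the origin (TCP) lies at the very end of the fingers, on their centre line; the grasp point (between the pads) lies 19 mm behind it; x points along the fingers, y is the direction in which the jaws open and shut, and the axes are right-handed (so a half turn about x gives the same grasp; the last joint's range is limited). The gripper opens to 85 mm and grips with 20 to 120 N. Pads are 22 mm wide; open, the fingers measure 114 mm over their backs; the gripper's body (76 mm by 85 mm) begins 54 mm behind the grasp point. The pads swing forward as they close: fully open they stand 13 mm farther back than shut.
Start: joints at [-1.306, 0.477, 0.022, 1.555, -0.011, 1.109, -0.083], TCP at [0.246, 0.629, 0.231] pointing down, gripper open.
Joint ranges: [-2.96, 2.96], [-0.34, 2.1], [-1.41, 1.46], [0.24, 2.44], [-1.37, 4.51], [0.17, 1.92], [-2.96, 2.96]. Speed limits (rad/s): [2.39, 2.39, 3.14, 3.14, 3.14, 3.14, 3.14].

### API

Orientations are given as a rotation vector (axis times angle).
In Python, from bench import get_obs, grab_frame, camera_info, hand_in gives the robot as it stands.
- The arm moves only by the tool apply_moves, never from a script. Its argument "series" is text: rows parted by semicolons, each of 7 numbers parted by spaces: the turn, a rotation vector about the tool's x, y, z in rad, then the shift along the tool's x, y, z in m, then the opening, from 0 (shut) to 1 (fully open). In form: wx wy wz tx ty tz hand; .... A call has 1 to 12 rows; each row is the pose to reach, as a shift and turn from the pose commanded when the call began, along the tool's axes at that moment; what a row does not reach only later rows make up. A row lasts 1/8 s, in which the tool goes at most 62.5 mm and 10.7 degrees, less where a joint would pass 70% of its speed; a pose out of reach is approached as far as the arm can. A call with a gripper value outside its range is refused whole. The fingers move at their own pace and stop on an object; "force" is the grip in N (left out, the last holds). Time passes only in rows, so rows that repeat a pose let the fingers close. It gives the time, the measured TCP pose, the force and the opening at its end, in the units of the state.
- get_obs(): the state, without advancing time (a new reading comes with each control period).
- grab_frame(name): name is "scene" or "top" or "wrist"; returns the picture (384x512x3 uint8, blue, green, red); there is no depth.
- camera_info(name): a dict with "fov_y" (degrees; the focal length in pixels is half the picture's height over the tangent of half this angle, whatever the lens; pixels are square), "cx", "cy" (the principal point, pixels), "rvec" (rotation vector, rad) and "tvec" (3), from world to camera coordinates, as OpenCV has them. Camera axes: x right, y down, z forward; pixel columns grow to the right and rows downward; lengths in m; the calibration is good to about 2 mm. A picture is of the moment at which its call begins: read the wrist's pose just before it. camera_info takes no time and is no camera call; for the wrist camera it gives the pose at the moment of the call.
- hand_in(): hands the job in, once; it reports no verdict.
The state is a dict: "clock": time; "joints": joint angles; "qvel": joint speeds; "tau": joint torques, N m; "tcp_pos": TCP position; "orientation": TCP orientation; "contact_force": force on the tool from outside, world axes, zero at the start; "moment": the same for the moment, N m; "grip_width": finger opening in m.
Only numpy, scipy, OpenCV 4.12 (cv2) and the standard library are available. Lean on these libraries where they do the work, as an engineer would, in place of code of your own. Each camera call takes 0.05 s, during which the arm holds its last target.

### The job

Lay the keeper bar across the two green slotted supports so that it bridges the brass heel of the tweezers, and let go of it. Then squeeze the sprung tweezers until each blue tip stands right over the red band on its own side of the V gauge, and hold that gap steady: finish while still holding the squeeze. Leave the jar, the glue bottle and the marker pen where they are.

Things in the scene. Friction and masses are not known exactly. Their poses are not given: they have to be found in the camera images.
- jig: Fixed wooden jig board 130 x 350 x 12 mm holding the tweezers. Origin on the work surface below the squeeze point; z up; its y axis runs along the tweezers from the tips (-y) to the heel (+y); its x axis points across them, away from the robot, turned by up to 0.3 rad. The board reaches y = -160 to +190 mm. Nothing but the two arms stands above the board within 28 mm in y of the squeeze point.
- bar_seat (a point): Point midway between the two green supports, 62 mm above the work surface, at jig y = +150 mm (axes as the jig's): where the centre of the keeper bar's underside belongs. The supports are 18 mm (x) wide, at x = -45 and +45 mm, tops at 62 mm; each has a slot 30 mm wide in y between two cheeks 8 mm high (cheek tops at 70 mm).
- keeper_bar: Loose aluminium bar 120 (x) x 22 (y) x 10 mm, about 0.16 kg, lying on the table, with a dark wooden grip block 22 x 22 mm rising from its middle, from 10 to 48 mm above its underside. Origin: centre of its underside; x along the bar. Laid right, its x lies along the jig's x, either way round.
- heel: Brass heel of the tweezers, 26 (x) x 40 (y) x 20 mm, sitting in a cradle; origin at the centre of its underside, 40 mm above the work surface when home (top at 60 mm, 2 mm below the laid bar). It can only be lifted straight up (as much as 30 mm); it must stay home.
- squeeze_point (a point): On the tweezers' centre line, midway between the arms, 125 mm from their hinges towards the tips, 50 mm above the work surface, at jig x = y = 0 (axes as the jig's): the middle of the blue finger zones, where the arms are to be squeezed along the jig's x. The arms are upright steel strips 3 mm thick and 14 mm high (43 to 57 mm above the work surface); measured over the outside here they stand 46 mm apart when free and about 16 to 36 mm apart at the gaps to be set.
- near_arm: Tweezers arm on the robot's side (jig -x). Origin on its upright hinge at jig x = -8, y = +125 mm, height 50 mm; axes parallel to the jig's when free; it turns about z by up to 0.143 rad as it is squeezed inward. Each arm is sprung outward on its own, taking 1.3 N at the squeeze point to start moving and about 2.6 N more per 0.1 rad; let go, it springs fully open.
- far_arm: The other arm, mirrored: hinge at jig x = +8, y = +125 mm; it turns the other way about z as it is squeezed inward.
- near_tip (a point): Lower end of the near arm's blue tip, 221 mm from its hinge and about 31 mm above the work surface; free, at jig x = -32, y = -95 mm. It moves about 1.77 times as far across as the arm at the squeeze point.
- far_tip (a point): The same on the far arm; free, at jig x = +32, y = -95 mm.
- gauge: Fixed white plate 62 (x) x 76 (y) x 14 mm below the tips, its top 26 mm above the work surface, axes as the jig's, set anywhere from jig y = -123 to -67 mm, so that the gap to be set differs each time. It carries two straight red bands, 6 mm wide, forming a V that widens towards -y: the bands' centre lines stand at x = -(14 - 0.3 y) and +(14 - 0.3 y) mm, y measured from the plate's centre.
- near_band: Red band on the robot's side of the gauge; origin at the middle of its centre line on the plate's top; y along the band, x square across it, so the near tip is right over the band when its x in this frame is 0 (band edges at -3 and +3 mm).
- far_band: Red band on the far side, likewise for the far tip.
- frit_jar: Bystander: amber jar, 64 mm across, 75 mm high, white cap. Origin at the centre of its underside.
- glue_bottle: Bystander: white bottle, 44 mm across, 110 mm high, orange cap. Origin at the centre of its underside.
- marker: Bystander: marker pen about 130 x 16 mm, 16 mm high, lying along its x axis. Origin on its underside.
Things that resemble listed ones, but are neither listed nor needed, are in the scene too. There is more than one size of the keeper_bar; the job needs the smallest.

How it is judged:
On the way:
1. the keeper bar lies in both slots across the heel, level and let go (z of keeper_bar in the frame of bar_seat between -0.003 and 0.003 m and horizontal distance between keeper_bar and bar_seat below 0.012 m and angle between the x axis of keeper_bar and the x axis of jig, either way round below 0.2 rad and angle between keeper_bar's own z axis and vertical below 0.08 rad and contact force between the fingers and keeper_bar below 0.1 N and z of heel in the frame of jig between 0.036 and 0.044 m), for 0.3 s.
At the end, for the whole second after the job is handed in: Keeper bar in both slots (height 3 mm, place 12 mm, direction 0.2 rad), level, not touched by the fingers; heel home (4 mm); fingers press both tweezers arms (over 0.5 N each), each tip within 3.5 mm of its red band's centre line, square to the band; arms still (under 0.15 rad/s) (all of step 1 and x of near_tip in the frame of near_band between -0.0035 and 0.0035 m and contact force between the fingers and near_arm above 0.5 N and angular speed of each of near_arm, far_arm below 0.15 rad/s and x of far_tip in the frame of far_band between -0.0035 and 0.0035 m and contact force between the fingers and far_arm above 0.5 N); the arm keeps its last pose, push and grip.
It fails at once if the frit jar is moved by more than 30 mm (distance of frit_jar from where it was at the start of the episode above 0.03 m).
It fails at once if the glue bottle is moved by more than 30 mm (distance of glue_bottle from where it was at the start of the episode above 0.03 m).
It fails at once if the marker pen is moved by more than 30 mm (distance of marker from where it was at the start of the episode above 0.03 m).
It also fails if it takes over 48 s, if anything falls off the work surface, if the arm or the gripper's body presses on something with over 40 N, if the wrist force passes 120 N, or if a joint passes its speed limit or range.

## Working session

There is one attempt and no reset: what is moved stays moved. The work goes in short steps, Python scripts to look and compute and a tool call to move; the robot and the scene stay as the last step left them, time stands still between calls to the robot, and variables do not carry over. Pictures are saved under pics/ and viewed, and the job is handed in when it is done.

Besides the shell and the picture viewer there is one more tool, called after "Request:" by a JSON object that holds its "name" and its "arguments", one argument or row to a line. apply_moves: Moves the arm, as the interface text tells. Its arguments: {"type":"object","properties":{"series":{"type":"string"},"force":{"type":"number"}},"required":["series"]}

```bash
mkdir -p pics; ls; python3 - <<'E'
from bench import *
import cv2
print(get_obs())
for n in ("scene","top","wrist"):
    print(n,camera_info(n)); cv2.imwrite(f"pics/{n}0.png",grab_frame(n))
E
```

```text
pics
{'clock': 0.0, 'joints': array([-1.30609735,  0.47780251,  0.02232074,  1.55646341, -0.0114811 ,
        1.10929367, -0.08305984]), 'qvel': array([ 5.14451069e-04, -1.20930809e-04,  2.82742416e-04, -2.35358598e-03,
       -9.49895988e-05, -3.02371016e-04, -4.98567274e-04]), 'tau': array([ 3.47558835e-04, -5.96452045e+01,  1.60772469e+00, -2.81194192e+01,
        1.23525076e-02,  9.33622301e-03,  2.16423837e-05]), 'tcp_pos': array([0.24564182, 0.62807547, 0.23031869]), 'orientation': array([ 0.29098572,  1.55114107, -0.29387138]), 'contact_force': array([ 0.92771982, -0.64882806,  1.55610335]), 'moment': array([ 0.01031443, -0.00506122,  0.02312168]), 'grip_width': 0.08527598555892459}
scene {'fov_y': 43.5735187182802, 'cx': 260.00613328257907, 'cy': 190.37619784343119, 'rvec': array([ 2.31785012,  1.19972945, -0.34183789]), 'tvec': array([-0.24887471, -0.38753897,  1.61182896])}
top {'fov_y': 55.10767116363441, 'cx': 253.90855176379344, 'cy': 191.84611325118215, 'rvec': array([ 2.15167657, -2.20496374,  0.1041992 ]), 'tvec': array([-0.07760098,  0.54095021,  0.99322611])}
wrist {'fov_y': 59.184442933344535, 'cx': 253.5210309961105, 'cy': 188.51710471509062, 'rvec': array([-2.38410641, -1.62668988, -0.24204036]), 'tvec': array([-0.67401917, -0.03748154,  0.37865468])}
```

View pics/scene0.png

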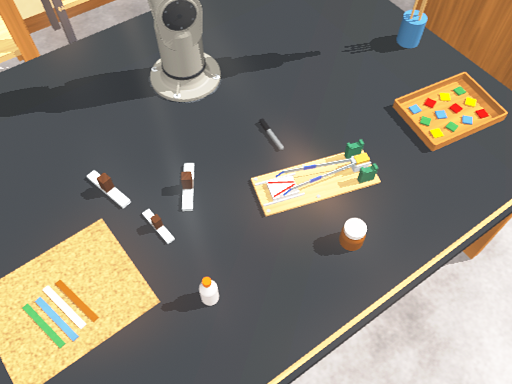

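View pics/top0.png

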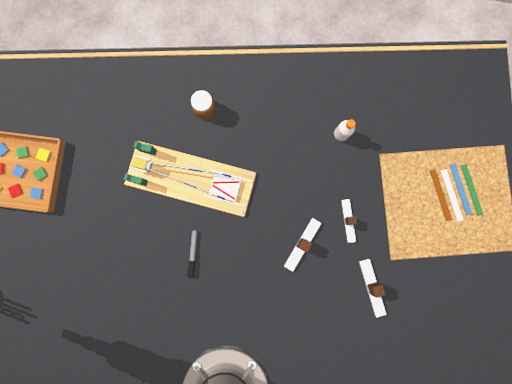

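View pics/wrist0.png

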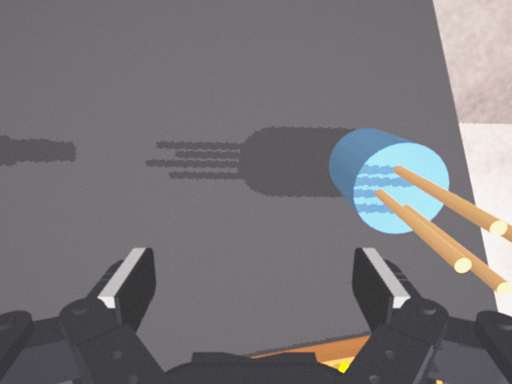

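```bash
cat > h.py <<'E'
import numpy as np, cv2
from bench import *
def KRt(n,ci=None):
    c=ci or camera_info(n); f=192/np.tan(np.radians(c["fov_y"]/2))
    K=np.array([[f,0,c["cx"]],[0,f,c["cy"]],[0,0,1]]); return K,cv2.Rodrigues(np.array(c["rvec"]))[0],np.array(c["tvec"])
def bp(n,uv,z,ci=None):
    K,R,t=KRt(n,ci); d=R.T@np.linalg.inv(K)@np.array([uv[0],uv[1],1.]); C=-R.T@t
    return C+d*(z-C[2])/d[2]
def pj(n,P,ci=None):
    K,R,t=KRt(n,ci); p=K@(R@np.array(P,float)+t); return p[:2]/p[2]
def crop(src,u0,v0,u1,v1,s,out):
    im=cv2.imread(src) if isinstance(src,str) else src
    c=cv2.resize(im[v0:v1,u0:u1],None,fx=s,fy=s,interpolation=cv2.INTER_CUBIC); cv2.imwrite(out,c)
E
python3 - <<'E'
from h import *
crop("pics/top0.png",115,135,265,225,5,"pics/c1.png")
crop("pics/top0.png",280,190,400,325,4.4,"pics/c2.png")
for p,z in [((349,221),.03),((303,245),.03),((373,289),.03),((145,166),.06),((225,188),.026),((202,100),.075),((351,124),.11),((193,254),.01)]: print(p,bp("top",p,z).round(3))
for c,z in [(((340,200),(358,241)),0.01),(((316,220),(290,270)),.01),(((363,260),(382,316)),.01)]:
  print(np.linalg.norm(bp("top",c[0],z)-bp("top",c[1],z)))
for n in("top","scene"):
  K,R,t=KRt(n);print(-R.T@t)
E
```

```text
(349, 221) [ 0.452 -0.349  0.03 ]
(303, 245) [ 0.39  -0.221  0.03 ]
(373, 289) [ 0.268 -0.405  0.03 ]
(145, 166) [0.612 0.2   0.06 ]
(225, 188) [ 0.551 -0.011  0.026]
(202, 100) [0.785 0.043 0.075]
(351, 124) [ 0.701 -0.345  0.11 ]
(193, 254) [0.372 0.081 0.01 ]
0.12356115736100327
0.15584743591919703
0.1582587330058915
[ 0.44799367 -0.08351916  1.03801415]
[ 1.11443836 -0.49808809  1.14893563]
```

View pics/c1.png

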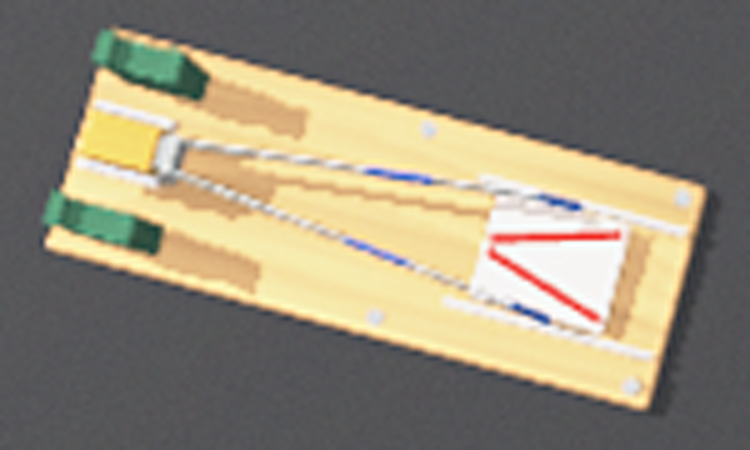

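View pics/c2.png

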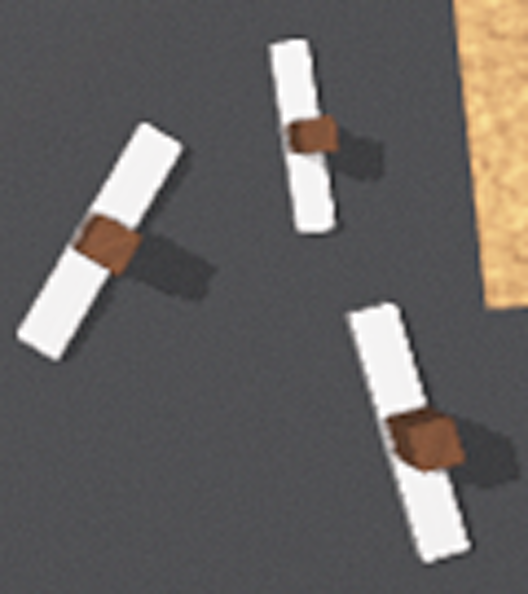

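```bash
python3 - <<'E'
from h import *
from scipy.optimize import least_squares
def px(l,u0,v0,s): return [(u0+(x+.5)/s-.5,v0+(y+.5)/s-.5) for x,y in l]
B=px([(108,26),(706,186),(650,411),(44,248)],115,135,5)
obj=np.array([[65,190],[65,-160],[-65,-160],[-65,190]])/1e3
W=np.array([bp("top",p,.012)[:2] for p in B])
def fit(obj,W):
    f=lambda q:(obj@np.array([[np.cos(q[2]),np.sin(q[2])],[-np.sin(q[2]),np.cos(q[2])]])+q[:2]-W).ravel()
    r=least_squares(f,[W[:,0].mean(),W[:,1].mean(),0]);return r.x,(r.fun*1e3).round(1)
print("jig",fit(obj,W))
b=px([(270,44),(308,39),(337,228),(298,234)],280,190,4.4)
W=np.array([bp("top",p,.01)[:2] for p in b])
print(W)
o=np.array([[60,11],[60,-11],[-60,-11],[-60,11]])/1e3
print("bar",fit(o,W))
# check in scene
im=cv2.imread("pics/scene0.png")
crop(im,130,200,190,250,10,"pics/s1.png");crop(im,245,130,390,215,5,"pics/s2.png")
E
```

```text
jig (array([ 0.57921728,  0.07348905, -0.28516244]), array([-0.9, -1. ,  0.1, -0.7,  0.9,  1.5, -0.1,  0.2]))
[[ 0.51241811 -0.33435119]
 [ 0.51501851 -0.35873598]
 [ 0.39518378 -0.37131293]
 [ 0.39204793 -0.34651322]]
bar (array([ 0.45366708, -0.35272833,  0.10311753]), array([-0.2, -1.3, -0.5,  1.2, -0.1,  1.5,  0.8, -1.4]))
```

View pics/s2.png

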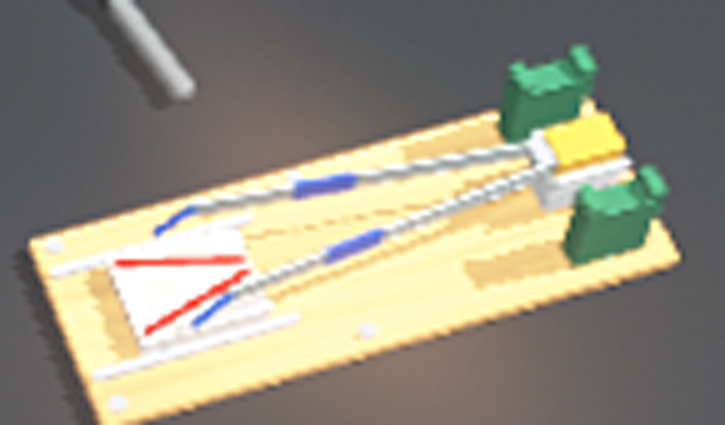

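View pics/s1.png

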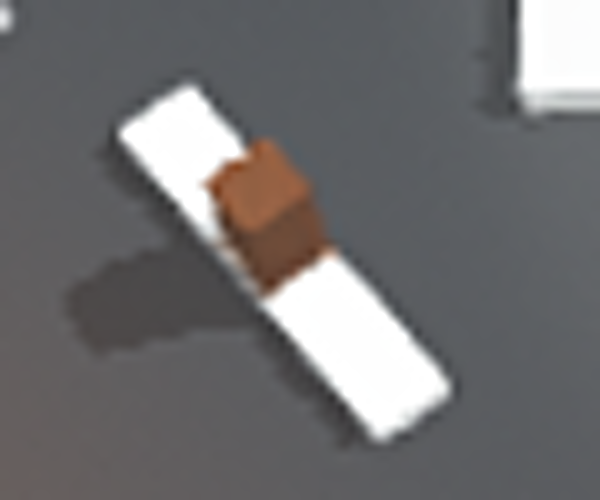

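```bash
cat >> h.py <<'E'
JX,JY,JA=0.57922,0.07349,-0.28516
def jw(x,y,z,q=None):
    X,Y,A=q or (JX,JY,JA); c,s=np.cos(A),np.sin(A); return np.array([X+c*x-s*y,Y+s*x+c*y,z])
def feats():
    L=[]
    L+=[[(a,b,.012) for a,b in((.065,.19),(.065,-.16),(-.065,-.16),(-.065,.19),(.065,.19))]]
    for sx in(-.045,.045):
        for y0 in (.135,.165): L+=[[(sx-.009,y0,.062),(sx+.009,y0,.062),(sx+.009,y0,.070),(sx-.009,y0,.070),(sx-.009,y0,.062)]]
    for s in(-1,1): L+=[[(s*.008,.125,.057),(s*.023,0,.057)],[(s*.032,-.095,.031),(s*.032,-.095,.028)]]
    L+=[[(-.013,.13,.06),(.013,.13,.06),(.013,.17,.06),(-.013,.17,.06),(-.013,.13,.06)]]
    return L
def overlay(n,im,box,s,out,extra=[],q=None,ci=None):
    u0,v0,u1,v1=box; c=cv2.resize(im[v0:v1,u0:u1],None,fx=s,fy=s,interpolation=cv2.INTER_CUBIC)
    for pl in [[jw(*p,q=q) for p in l] for l in feats()]+extra:
        pts=np.array([((pj(n,p,ci)-[u0,v0])+.5)*s-.5 for p in pl]).round().astype(np.int32)
        cv2.polylines(c,[pts],False,(255,0,255),1,cv2.LINE_AA)
    cv2.imwrite(out,c)
E
python3 - <<'E'
from h import *
bq=(.45367,-.35273,.1031)
ex=[[jw(a,b,.01,bq) for a,b in((.06,.011),(.06,-.011),(-.06,-.011),(-.06,.011),(.06,.011))],[jw(a,b,.048,bq) for a,b in((.011,.011),(.011,-.011),(-.011,-.011),(-.011,.011),(.011,.011))]]
im=cv2.imread("pics/scene0.png"); overlay("scene",im,(245,130,390,215),5,"pics/o1.png",ex); overlay("scene",im,(130,200,190,250),10,"pics/o2.png",ex)
im=cv2.imread("pics/top0.png");overlay("top",im,(115,135,265,225),5,"pics/o3.png",ex);overlay("top",im,(330,190,370,250),9,"pics/o4.png",ex)
E
```

```text
(no output)
```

View pics/o1.png

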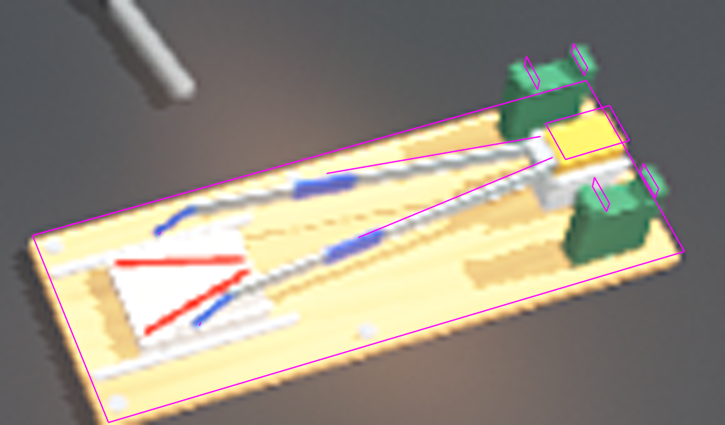

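View pics/o2.png

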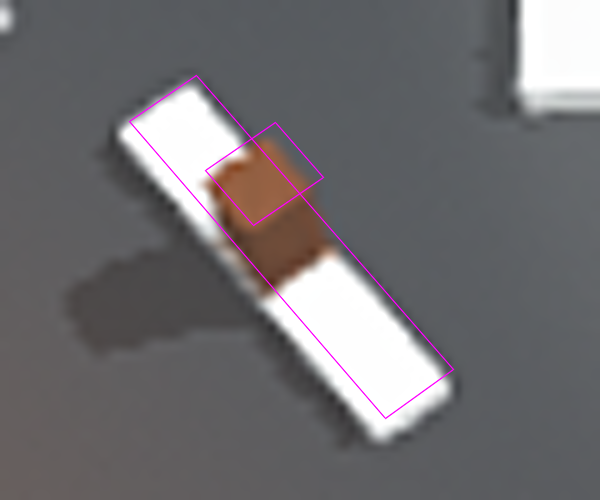

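View pics/o3.png

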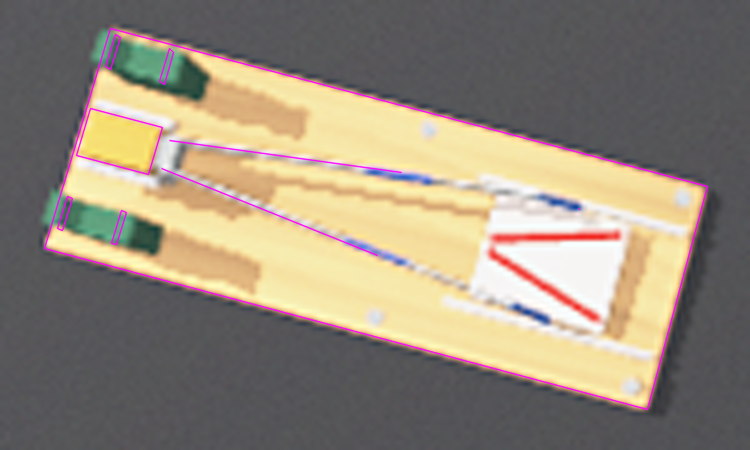

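View pics/o4.png

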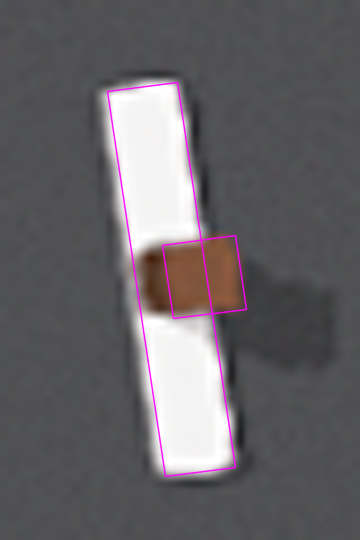

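```bash
cat >> h.py <<'E'
def tool():
    o=get_obs(); return np.array(o["tcp_pos"]),cv2.Rodrigues(np.array(o["orientation"]))[0]
def Rdown(a):
    "tool x down, tool y at world azimuth a"
    x=np.array([0,0,-1.]);y=np.array([np.cos(a),np.sin(a),0]);return np.stack([x,y,np.cross(x,y)],1)
def rel(P,R,p,a):
    """row numbers for target p, tool-y azimuth a (mod pi nearest)"""
    cur=np.arctan2(R[1,1],R[0,1]); 
    w=cv2.Rodrigues(R.T@Rdown(a))[0].ravel()
    return np.r_[w,R.T@(np.array(p)-P)]
def show(*tg):
    P,R=tool(); print("tcp",P.round(4),"yaz",round(float(np.arctan2(R[1,1],R[0,1])),3),"tilt",R[:,0].round(4))
    for p,a in tg: print(" ".join(f"{v:.4f}" for v in rel(P,R,p,a)))
E
python3 - <<'E'
from h import *
P,R=tool();print(R.round(3))
K,Rc,t=KRt("wrist");print("cam in tool",(R.T@(-Rc.T@t-P)).round(4),(R.T@Rc.T).round(3))
a=0.1031
for d in(-np.pi/2,0,np.pi/2): show(((.5,.3,.23),a+d),((.5,0,.23),a+d),((.44,-.35,.2),a+d))
E
```

```text
[[-0.     0.364  0.931]
 [-0.001  0.931 -0.364]
 [-1.    -0.001  0.   ]]
cam in tool [-0.1421 -0.0003 -0.0744] [[-0.001 -0.292  0.956]
 [ 1.    -0.001  0.001]
 [ 0.001  0.956  0.292]]
tcp [0.2457 0.6282 0.2306] yaz 1.198 tilt [-4.0e-04 -1.3e-03 -1.0e+00]
2.6658 0.0019 0.0004 0.0009 -0.2131 0.3564
2.6658 0.0019 0.0004 0.0013 -0.4925 0.4657
2.6658 0.0019 0.0004 0.0318 -0.8402 0.5372
tcp [0.2457 0.6282 0.2306] yaz 1.198 tilt [-4.0e-04 -1.3e-03 -1.0e+00]
1.0950 0.0008 0.0012 0.0009 -0.2131 0.3564
1.0950 0.0008 0.0012 0.0013 -0.4925 0.4657
1.0950 0.0008 0.0012 0.0318 -0.8402 0.5372
tcp [0.2457 0.6282 0.2306] yaz 1.198 tilt [-4.0e-04 -1.3e-03 -1.0e+00]
-0.4758 -0.0003 0.0014 0.0009 -0.2131 0.3564
-0.4758 -0.0003 0.0014 0.0013 -0.4925 0.4657
-0.4758 -0.0003 0.0014 0.0318 -0.8402 0.5372
```

Request:
{"name": "apply_moves", "arguments": {
  "series": "0.8 0 0 0 -0.213 0.356 1;0.8 0 0 0 -0.213 0.356 1;0.8 0 0 0 -0.213 0.356 1;0.8 0 0 0 -0.213 0.356 1;0.8 0 0 0 -0.213 0.356 1;1.3 0 0 0 -0.213 0.356 1;2 0 0 0 -0.49 0.466 1;2 0 0 0 -0.49 0.466 1;2 0 0 0 -0.49 0.466 1;2 0 0 0 -0.49 0.466 1;2 0 0 0 -0.49 0.466 1;2 0 0 0 -0.49 0.466 1"
}}

```text
clock: 1.65
tcp_pos: [0.501, -0.0019, 0.2315]
orientation: [1.777, 0.708, -1.777]
contact_force: [0.1, 0.7, -0.2]
grip_width: 0.0855
```

```bash
python3 - <<'E'
from h import *
print(get_obs()["clock"],get_obs()["joints"].round(2))
show(((.4537,-.3527,.2),.1031-np.pi/2))
E
```

```text
1.65 [-0.7   0.21  0.67  2.   -0.16  0.98 -0.76]
tcp [ 0.501  -0.0019  0.2315] yaz -0.812 tilt [ 3.e-04 -6.e-04 -1.e+00]
0.6558 -0.0000 -0.0007 0.0317 0.2220 0.2757
```

Request:
{"name": "apply_moves", "arguments": {
  "series": "0.656 0 0 0.031 0.222 0.276 1;0.656 0 0 0.031 0.222 0.276 1;0.656 0 0 0.031 0.222 0.276 1;0.656 0 0 0.031 0.222 0.276 1;0.656 0 0 0.031 0.222 0.276 1;0.656 0 0 0.031 0.222 0.276 1;0.656 0 0 0.031 0.222 0.276 1;0.656 0 0 0.031 0.222 0.276 1;0.656 0 0 0.031 0.222 0.276 1"
}}

```text
clock: 2.78
tcp_pos: [0.4583, -0.3469, 0.2001]
orientation: [2.162, 0.127, -2.162]
contact_force: [-0.8, 0.4, -0.3]
grip_width: 0.0852
```

```bash
cat > w.py <<'E'
from h import *
import pickle,sys
def wshot(tag):
    ci=camera_info("wrist"); o=get_obs(); im=grab_frame("wrist"); cv2.imwrite(f"pics/{tag}.png",im); pickle.dump((ci,o),open(f"pics/{tag}.pkl","wb")); return ci,im
E
python3 - <<'E'
from w import *
wshot("w1"); show(); print(get_obs()["joints"].round(2))
E
```

```text
tcp [ 0.4583 -0.3471  0.2002] yaz -1.455 tilt [ 2.e-04  9.e-04 -1.e+00]
[-0.08  0.45  0.83  1.87 -0.39  0.99 -0.54]
```

View pics/w1.png

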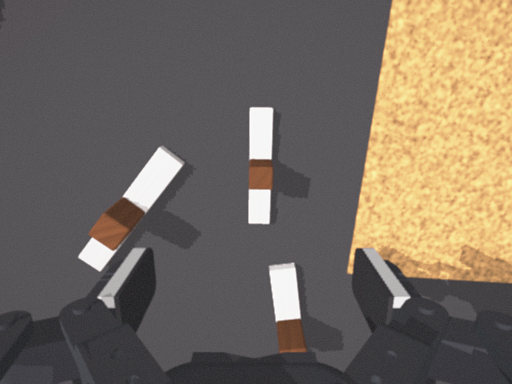

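```bash
python3 - <<'E'
from w import *
ci,o=pickle.load(open("pics/w1.pkl","rb"))
im=cv2.imread("pics/w1.png")
K,R,t=KRt("wrist",ci);P=np.array(o["tcp_pos"]);Rt=cv2.Rodrigues(o["orientation"])[0]
print("cam in tool",(Rt.T@(-R.T@t-P)).round(4))
for uv,z in[((249.5,108),.01),((272.5,108),.01),((269.5,223),.01),((249,223),.01),((249,187.5),.048),((272,187.5),.048),((249.5,161),.048),((272,161),.048)]: print(uv,bp("wrist",uv,z,ci).round(4))
crop(im,220,90,320,240,4,"pics/w1c.png")
E
```

```text
cam in tool [-0.1421  0.0005 -0.0749]
(249.5, 108) [ 0.5111 -0.3368  0.01  ]
(272.5, 108) [ 0.5137 -0.3586  0.01  ]
(269.5, 223) [ 0.3954 -0.3711  0.01  ]
(249, 223) [ 0.3929 -0.3495  0.01  ]
(249, 187.5) [ 0.4435 -0.3444  0.048 ]
(272, 187.5) [ 0.4459 -0.3652  0.048 ]
(249.5, 161) [ 0.468  -0.3421  0.048 ]
(272, 161) [ 0.4703 -0.362   0.048 ]
```

View pics/w1c.png

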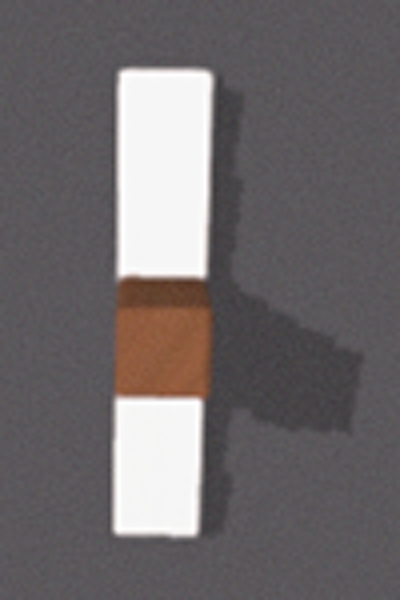

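Request:
{"name": "apply_moves", "arguments": {
  "series": "0 0 0 0 0 0 1;0 0 0 0 0 0 1"
}}

```text
clock: 3.08
tcp_pos: [0.4576, -0.3483, 0.2004]
orientation: [2.163, 0.123, -2.163]
contact_force: [0.6, -0.7, 0.3]
grip_width: 0.0853
```

```bash
python3 - <<'E'
from w import *
show(((.4535,-.3535,.08),.105-np.pi/2),((.4535,-.3535,.016),.105-np.pi/2)); print(get_obs()["qvel"].round(3))
E
```

```text
tcp [ 0.4576 -0.3483  0.2004] yaz -1.457 tilt [ 3.e-04  2.e-04 -1.e+00]
0.0088 -0.0003 0.0002 0.1204 0.0047 0.0047
0.0088 -0.0003 0.0002 0.1844 0.0047 0.0048
[ 0.006  0.002  0.001 -0.001 -0.001 -0.002  0.002]
```

Request:
{"name": "apply_moves", "arguments": {
  "series": "0.009 0 0 0.06 0.0047 0.0047 1;0.009 0 0 0.12 0.0047 0.0047 1;0.009 0 0 0.125 0.0047 0.0047 1;0.009 0 0 0.125 0.0047 0.0047 1"
}}

```text
clock: 3.58
tcp_pos: [0.4537, -0.3549, 0.0766]
orientation: [2.169, 0.111, -2.167]
contact_force: [0.1, -0.4, 0.9]
grip_width: 0.0856
```

```bash
python3 - <<'E'
from w import *
show(((.4535,-.3535,.016),.105-np.pi/2)); print(get_obs()["qvel"].round(3))
E
```

```text
tcp [ 0.4537 -0.3549  0.0766] yaz -1.467 tilt [ 8.e-04 -1.e-03 -1.e+00]
-0.0015 -0.0007 -0.0010 0.0606 -0.0014 0.0001
[-0.007 -0.029  0.02  -0.021 -0.001 -0.001  0.002]
```

Request:
{"name": "apply_moves", "arguments": {
  "series": "0 0 0 0.04 -0.001 0 1;0 0 0 0.06 -0.001 0 1;0 0 0 0.06 -0.001 0 1;0 0 0 0.06 -0.001 0 0;0 0 0 0.06 -0.001 0 0;0 0 0 0.06 -0.001 0 0;0 0 0 0.06 -0.001 0 0",
  "force": 50
}}

```text
clock: 4.45
tcp_pos: [0.4534, -0.3533, 0.0159]
orientation: [2.169, 0.112, -2.167]
contact_force: [-0.3, 0.9, 5.5]
grip_width: 0.0211
```

```bash
python3 - <<'E'
from w import *
show(((.4535,-.3535,.2),.105-np.pi/2)); wshot("w2")
E
```

```text
tcp [ 0.4534 -0.3533  0.0159] yaz -1.467 tilt [ 8.e-04 -2.e-04 -1.e+00]
-0.0012 -0.0008 -0.0003 -0.1841 0.0003 -0.0002
```

View pics/w2.png

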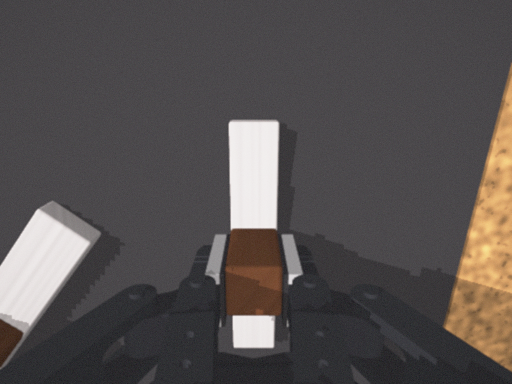

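Request:
{"name": "apply_moves", "arguments": {
  "series": "0 0 0 -0.06 0 0 0;0 0 0 -0.12 0 0 0;0 0 0 -0.18 0 0 0;0 0 0 -0.204 0 0 0;0 0 0 -0.204 0 0 0"
}}

```text
clock: 5.12
tcp_pos: [0.4538, -0.3536, 0.2207]
orientation: [2.171, 0.111, -2.164]
contact_force: [0.1, 0.3, -0.9]
grip_width: 0.0216
```

```bash
python3 - <<'E'
from w import *
show((jw(.02,.05,.22),JA-np.pi/2));print(get_obs()["grip_width"])
E
```

```text
tcp [ 0.4538 -0.3536  0.2207] yaz -1.467 tilt [ 0.0031 -0.0011 -1.    ]
0.3891 -0.0033 -0.0008 0.0007 -0.4504 -0.2065
0.02162058409312356
```

Request:
{"name": "apply_moves", "arguments": {
  "series": "0.389 -0.003 0 0 -0.45 -0.206 0;0.389 -0.003 0 0 -0.45 -0.206 0;0.389 -0.003 0 0 -0.45 -0.206 0;0.389 -0.003 0 0 -0.45 -0.206 0;0.389 -0.003 0 0 -0.45 -0.206 0;0.389 -0.003 0 0 -0.45 -0.206 0;0.389 -0.003 0 0 -0.45 -0.206 0;0.389 -0.003 0 0 -0.45 -0.206 0;0.389 -0.003 0 0 -0.45 -0.206 0;0.389 -0.003 0 0 -0.45 -0.206 0;0.389 -0.003 0 0 -0.45 -0.206 0;0.389 -0.003 0 0 -0.45 -0.206 0"
}}

```text
clock: 6.62
tcp_pos: [0.6111, 0.1143, 0.2193]
orientation: [-2.064, 0.3, 2.07]
contact_force: [0.5, 0.7, -1.7]
grip_width: 0.0212
```

```bash
python3 - <<'E'
from w import *
wshot("w3"); show(); print(get_obs()["joints"].round(2))
E
```

```text
tcp [0.6112 0.1146 0.2193] yaz -1.858 tilt [-3.e-03  5.e-04 -1.e+00]
[-0.93  0.55  0.93  1.74 -0.49  1.1  -1.7 ]
```

View pics/w3.png

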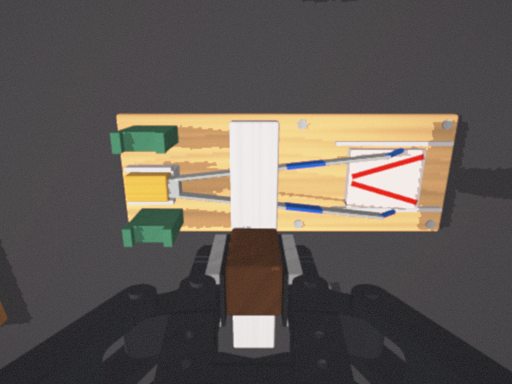

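```bash
python3 - <<'E'
from w import *
ci,o=pickle.load(open("pics/w3.pkl","rb"));im=cv2.imread("pics/w3.png")
overlay("wrist",im,(100,95,260,255),5,"pics/o5.png",ci=ci)
overlay("wrist",im,(270,95,470,245),4,"pics/o6.png",ci=ci)
crop(im,100,95,260,255,5,"pics/c5.png")
crop(im,270,95,470,245,4,"pics/c6.png")
E
```

```text
(no output)
```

View pics/o5.png

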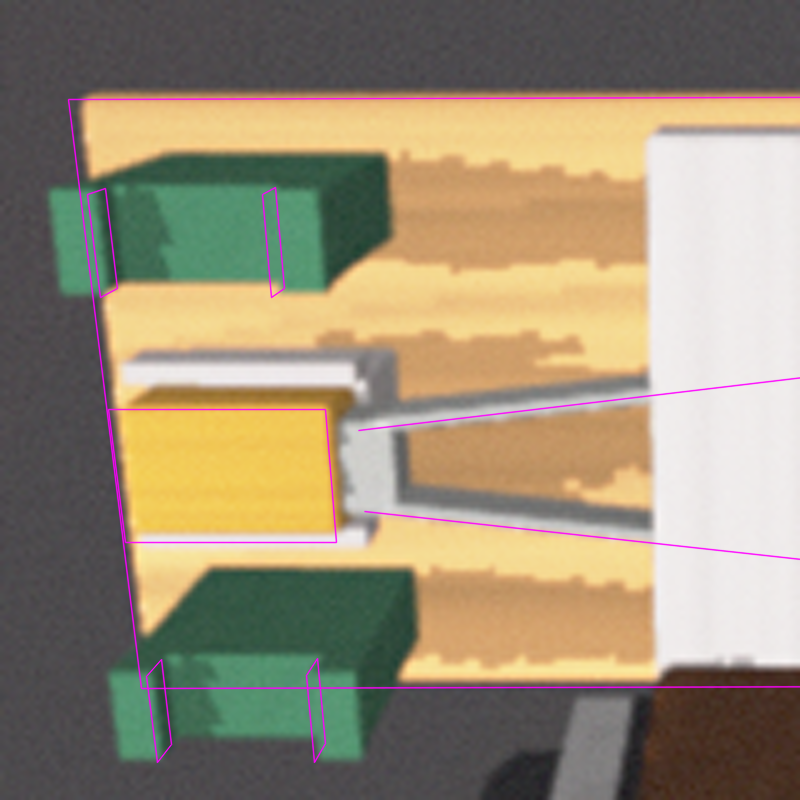

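View pics/o6.png

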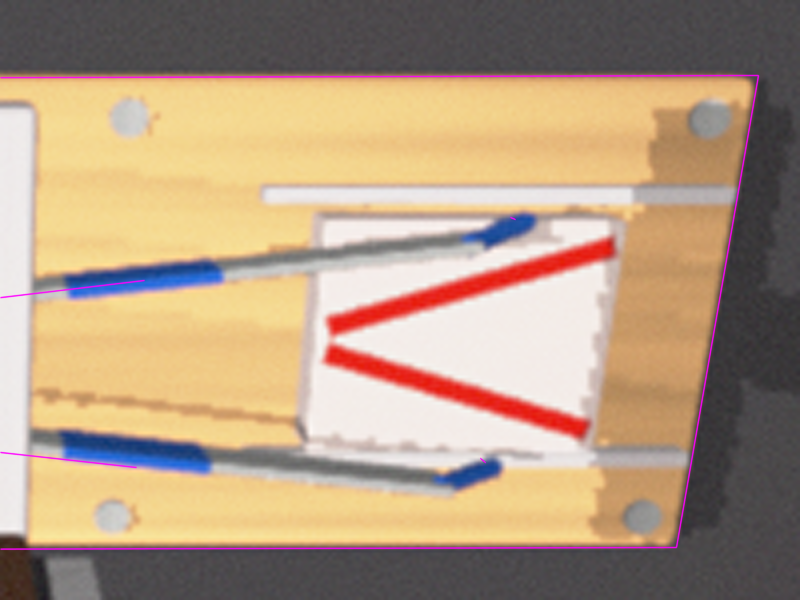

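View pics/c6.png

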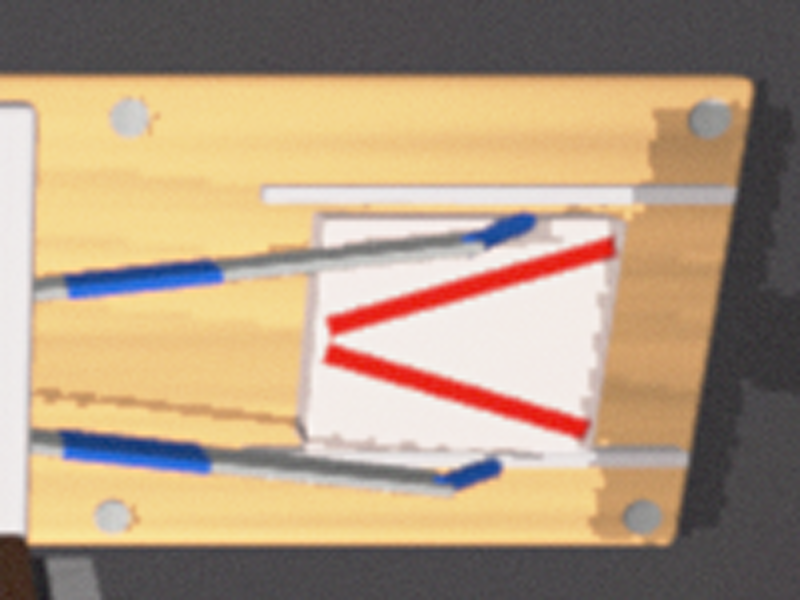

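```bash
cat > fit.py <<'E'
from w import *
from scipy.optimize import least_squares
ci,o=pickle.load(open("pics/w3.pkl","rb"))
def a(x,y): return (100+(x+.5)/5-.5,95+(y+.5)/5-.5)
def b(x,y): return (270+(x+.5)/4-.5,95+(y+.5)/4-.5)
pts=[((.065,.19,.012),a(83,96)),((-.065,.19,.012),a(145,684)),((.065,-.16,.012),b(757,76)),((-.065,-.16,.012),b(676,546)),
((.013,.17,.06),a(127,407)),((.013,.13,.06),a(347,407)),((-.013,.13,.06),a(341,533)),((-.013,.17,.06),a(135,533))]
# band ends: centre, gauge coords; y=+-?
G=[((1,-38),b(612,247)),((-1,-38),b(588,430)),((1,38),b(331,326)),((-1,38),b(328,354))]
pl=[((.031,.038,.026),b(316,215)),((.031,-.038,.026),b(624,218))]
K,R,t=KRt("wrist",ci)
def proj(P,k1):
    return cv2.projectPoints(np.array([P]),cv2.Rodrigues(R)[0],t,K,np.array([k1,0,0,0.]))[0].ravel()
def res(p,full=False):
    X,Y,A,gy,k1,ye=p; r=[]
    for P,uv in pts: r.append(proj(jw(*P,q=(X,Y,A)),k1)-uv)
    for (s,y),uv in G:
        y=np.sign(y)*ye; r.append(proj(jw(s*(14-.3*y*1e3)/1e3,gy+y,.026,q=(X,Y,A)),k1)-uv)
    for (x,y,z),uv in pl: r.append(proj(jw(x,gy+y,z,q=(X,Y,A)),k1)-uv)
    r=np.array(r); return r if full else r.ravel()
if __name__=="__main__":
  for fixk in (True,False):
    f=(lambda p:res(np.r_[p[:4],0,p[5:]])) if fixk else res
    s=least_squares(f,[JX,JY,JA,-.095,0,.033],x_scale=[1,1,1,1,1,1],loss="soft_l1")
    print(s.x.round(4)); print(res(np.r_[s.x[:4],0 if fixk else s.x[4],s.x[5:]],True).round(1).tolist())
E
python3 fit.py
```

```text
[ 0.5789  0.0716 -0.2891 -0.0856  0.      0.0347]
[[-1.0, -0.3], [0.5, -0.0], [2.3, 0.1], [1.4, 0.5], [-1.7, -0.5], [-2.3, -0.4], [1.0, 0.9], [-0.1, 0.9], [-0.2, -0.3], [-1.1, -0.4], [-0.5, -0.2], [-0.4, -0.5], [2.3, 1.1], [1.1, 0.4]]
[ 0.5791  0.0714 -0.2886 -0.0862 -0.0244  0.0351]
[[-0.3, -0.0], [1.1, -0.3], [0.2, 0.7], [0.0, -0.0], [-1.2, -0.5], [-2.1, -0.5], [1.2, 0.8], [0.4, 0.8], [-0.1, -0.5], [-1.0, -0.6], [-0.5, -0.2], [-0.3, -0.7], [2.7, 1.0], [0.7, 0.5]]
```

```bash
sed -i 's/^JX,JY,JA=.*/JX,JY,JA=0.579,0.0722,-0.2880/' h.py; python3 - <<'E'
from w import *
show((jw(0,.15,.18),JA-np.pi/2),(jw(0,.15,.1),JA-np.pi/2))
E
```

```text
tcp [0.6112 0.1146 0.2193] yaz -1.858 tilt [-3.e-03  5.e-04 -1.e+00]
0.0008 0.0030 -0.0004 0.0394 -0.1002 0.0186
0.0008 0.0030 -0.0004 0.1194 -0.1003 0.0184
```

Request:
{"name": "apply_moves", "arguments": {
  "series": "0 0.003 0 0.01 -0.05 0.0185 0;0 0.003 0 0.039 -0.1 0.0185 0;0 0.003 0 0.08 -0.1 0.0185 0;0 0.003 0 0.119 -0.1 0.0185 0;0 0.003 0 0.119 -0.1 0.0185 0;0 0.003 0 0.119 -0.1 0.0185 0;0 0.003 0 0.119 -0.1 0.0185 0"
}}

```text
clock: 7.55
tcp_pos: [0.6228, 0.217, 0.1025]
orientation: [-2.071, 0.296, 2.065]
contact_force: [-0.2, -0.1, -2.2]
grip_width: 0.0214
```

```bash
python3 - <<'E'
from w import *
ci,im=wshot("w4"); show((jw(0,.15,.1),JA-np.pi/2)); crop(im,150,60,360,370,1.9,"pics/w4c.png")
im=grab_frame("top"); cv2.imwrite("pics/top4.png",im); crop(im,115,125,265,215,5,"pics/top4c.png")
im=grab_frame("scene"); cv2.imwrite("pics/sc4.png",im); crop(im,310,110,410,210,6,"pics/sc4c.png")
E
```

```text
tcp [0.6226 0.2171 0.1022] yaz -1.856 tilt [ 2.6e-03  8.0e-04 -1.0e+00]
0.0025 -0.0023 0.0015 0.0022 0.0013 0.0006
```

View pics/w4.png

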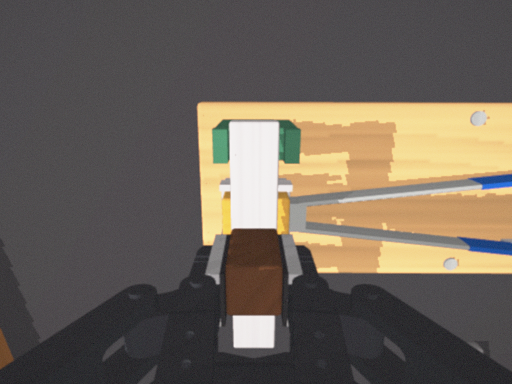

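View pics/sc4c.png

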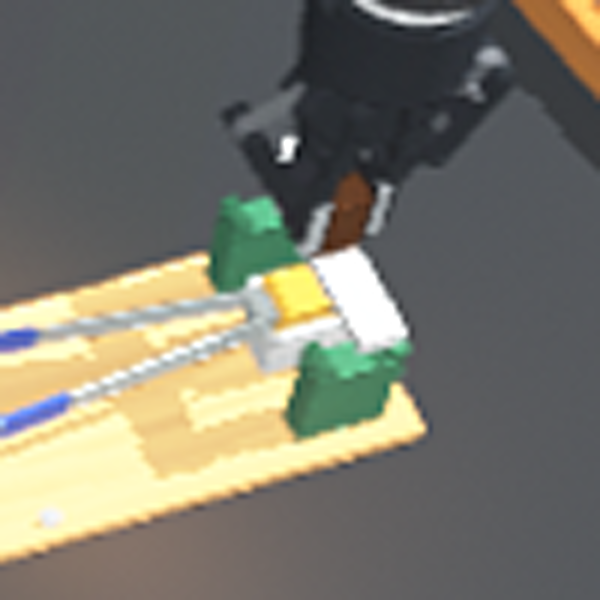

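Request:
{"name": "apply_moves", "arguments": {
  "series": "0 0 0 0.006 0.0013 0 0;0 0 0 0.012 0.0013 0 0;0 0 0 0.018 0.0013 0 0;0 0 0 0.018 0.0013 0 0"
}}

```text
clock: 8.2
tcp_pos: [0.6205, 0.2157, 0.0814]
orientation: [-2.068, 0.298, 2.07]
contact_force: [-0.1, -0.2, -1.9]
grip_width: 0.0214
```

```bash
python3 - <<'E'
from w import *
ci,im=wshot("w5"); show((jw(0,.15,.078),JA-np.pi/2)); crop(im,190,90,320,260,4,"pics/w5c.png");print(get_obs()["contact_force"])
E
```

```text
tcp [0.6208 0.2157 0.0819] yaz -1.856 tilt [-7.e-04 -9.e-04 -1.e+00]
0.0027 0.0004 -0.0011 0.0039 -0.0005 -0.0007
[ 0.96338331 -0.05081813 -1.12701927]
```

View pics/w5c.png

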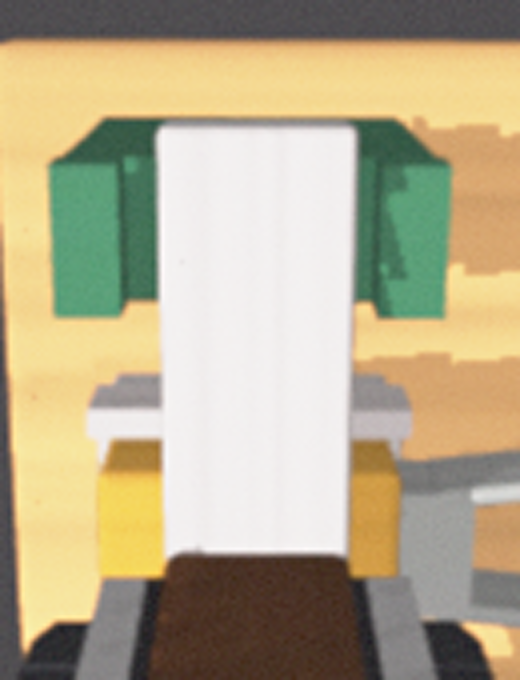

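Request:
{"name": "apply_moves", "arguments": {
  "series": "0 0 0 0.003 -0.0008 0 0;0 0 0 0.005 -0.0008 0 0;0 0 0 0.005 -0.0008 0 0"
}}

```text
clock: 8.62
tcp_pos: [0.6214, 0.2168, 0.0779]
orientation: [-2.068, 0.297, 2.068]
contact_force: [-2.5, 1.4, 4.2]
grip_width: 0.0212
```

```bash
python3 - <<'E'
from w import *
show((jw(0,.15,.078),JA-np.pi/2));print(get_obs()["contact_force"])
E
```

```text
tcp [0.6214 0.2168 0.0779] yaz -1.856 tilt [-0.e+00  1.e-04 -1.e+00]
0.0029 0.0001 0.0001 -0.0001 0.0006 -0.0004
[-2.47878263  1.37744108  4.19959064]
```

Request:
{"name": "apply_moves", "arguments": {
  "series": "0 0 0 -0.001 0 0 0.5;0 0 0 -0.001 0 0 0.6;0 0 0 -0.001 0 0 0.7;0 0 0 -0.001 0 0 0.7;0 0 0 -0.04 0 0 0.7;0 0 0 -0.09 0 0 0.7;0 0 0 -0.14 0 0 0.7;0 0 0 -0.14 0 0 0.7"
}}

```text
clock: 9.62
tcp_pos: [0.6238, 0.2165, 0.2217]
orientation: [-2.074, 0.294, 2.06]
contact_force: [0.2, -0.4, 0.7]
grip_width: 0.0598
```

```bash
python3 - <<'E'
from w import *
ci,im=wshot("w6"); show((jw(0,.0,.2),JA)); 
E
```

```text
tcp [0.6223 0.2167 0.2191] yaz -1.856 tilt [ 0.003   0.0011 -1.    ]
-1.5680 -0.0035 -0.0005 0.0188 0.1509 0.0009
```

View pics/w6.png

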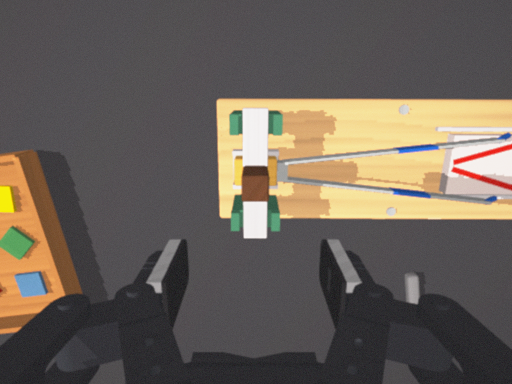

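Request:
{"name": "apply_moves", "arguments": {
  "series": "-1.568 -0.003 0 0 0.151 0.001 1;-1.568 -0.003 0 0 0.151 0.001 1;-1.568 -0.003 0 0 0.151 0.001 1;-1.568 -0.003 0 0 0.151 0.001 1;-1.568 -0.003 0 0 0.151 0.001 1;-1.568 -0.003 0 0 0.151 0.001 1;-1.568 -0.003 0 0 0.151 0.001 1;-1.568 -0.003 0 0 0.151 0.001 1;-1.568 -0.003 0 0 0.151 0.001 1;-1.568 -0.003 0 0 0.151 0.001 1;-1.568 -0.003 0 0 0.151 0.001 1"
}}

```text
clock: 11.05
tcp_pos: [0.5773, 0.072, 0.2166]
orientation: [1.415, 1.059, -1.423]
contact_force: [-0.3, 0.1, -0.3]
grip_width: 0.0856
```

```bash
python3 - <<'E'
from w import *
ci,im=wshot("w7"); show((jw(0,.0,.1),JA),(jw(0,.0,.03),JA)); print(get_obs()["joints"].round(2))
im=grab_frame("scene"); cv2.imwrite("pics/sc7.png",im); crop(im,310,110,410,210,6,"pics/sc7c.png")
E
```

```text
tcp [0.5774 0.0721 0.2168] yaz -0.289 tilt [-0.0035 -0.0021 -1.    ]
-0.0011 0.0030 0.0027 0.1168 0.0018 -0.0009
-0.0011 0.0030 0.0027 0.1868 0.0020 -0.0011
[-0.67  0.38  0.56  1.83 -0.23  1.01 -0.3 ]
```

View pics/w7.png

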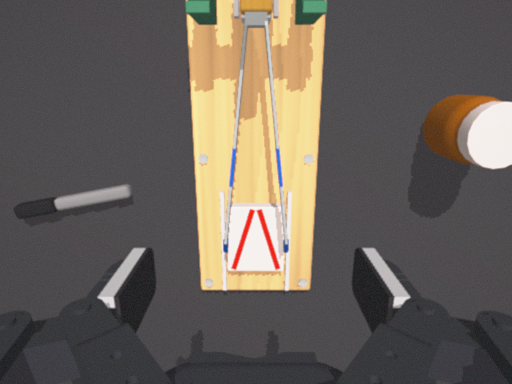

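View pics/sc7c.png

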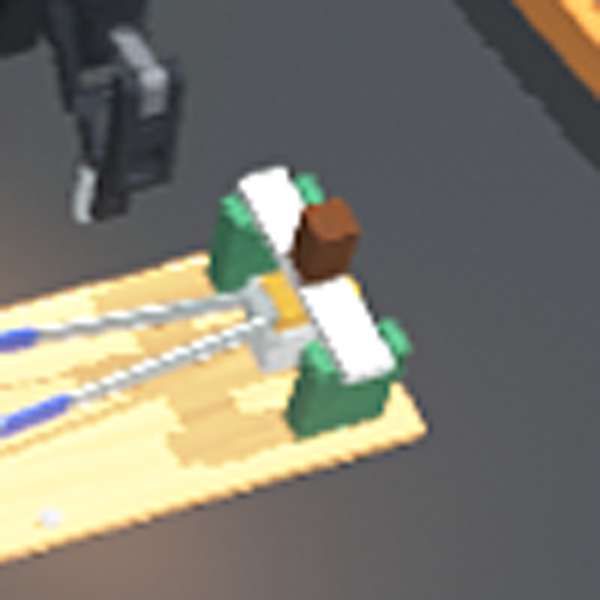

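```bash
python3 - <<'E'
from w import *
ci,o=pickle.load(open("pics/w7.pkl","rb")); im=cv2.imread("pics/w7.png"); crop(im,205,140,305,295,5,"pics/w7c.png")
E
```

```text
(no output)
```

View pics/w7c.png

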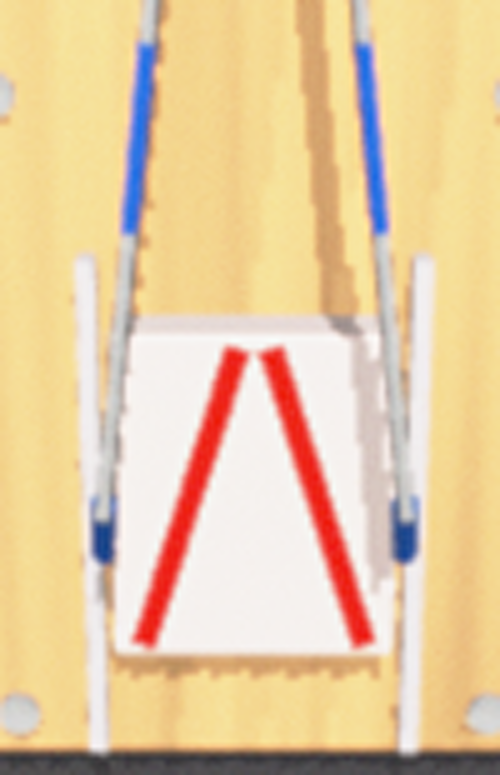

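```bash
python3 - <<'E'
from w import *
ci,o=pickle.load(open("pics/w7.pkl","rb"))
A=np.array([[np.cos(JA),np.sin(JA)],[-np.sin(JA),np.cos(JA)]])
def j(x,y,z):
    p=bp("wrist",(205+(x+.5)/5-.5,140+(y+.5)/5-.5),z,ci); return ((A@(p[:2]-[JX,JY]))*1e3).round(1)
for n,x,y,z in[("tipN",103,556,.031),("tipF",405,555,.031),("bN0",236,348,.026),("bN1",145,645,.026),("bF0",270,348,.026),("bF1",363,645,.026),("plTL",133,330,.026),("plTR",375,330,.026),("plBL",114,654,.026),("plBR",390,654,.026),("sqN",138,140,.057),("sqF",371,140,.057),
 ("boardBL",-10,750,.012)]: print(n,j(x,y,z))
E
```

```text
tipN [-32.8 -97.1]
tipF [ 32.1 -96.8]
bN0 [ -4.1 -51.2]
bN1 [ -24.5 -121.6]
bF0 [  3.1 -51.2]
bF1 [  23.9 -121.6]
plTL [-25.6 -47.2]
plTR [ 25.  -47.2]
plBL [ -31.5 -123.9]
plBR [  29.9 -123.9]
sqN [-21.6   1.1]
sqF [21.1  1.1]
boardBL [ -62.7 -157.9]
```

Request:
{"name": "apply_moves", "arguments": {
  "series": "0 0.003 0.003 0.06 0.002 -0.001 1;0 0.003 0.003 0.115 0.002 -0.001 1;0 0.003 0.003 0.115 0.002 -0.001 1;0 0.003 0.003 0.115 0.002 -0.001 1"
}}

```text
clock: 11.65
tcp_pos: [0.581, 0.072, 0.1041]
orientation: [1.421, 1.057, -1.416]
contact_force: [0.3, -1.0, 0.8]
grip_width: 0.0852
```

```bash
python3 - <<'E'
from w import *
show((jw(0,.0,.03),JA)); ci,im=wshot("w8"); crop(im,0,0,512,384,1.5,"pics/w8c.png")
E
```

```text
tcp [0.581  0.072  0.1041] yaz -0.289 tilt [ 3.3e-03  3.0e-04 -1.0e+00]
-0.0006 -0.0012 -0.0031 0.0741 -0.0022 0.0005
```

View pics/w8c.png

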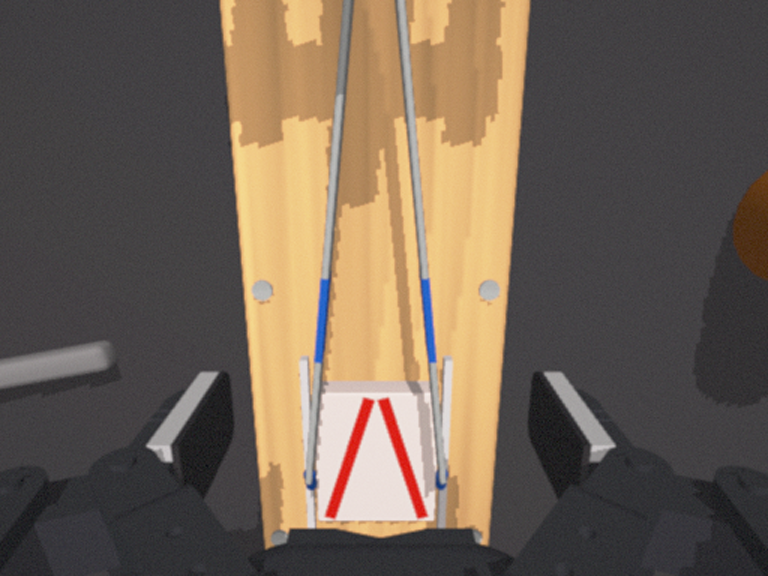

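Request:
{"name": "apply_moves", "arguments": {
  "series": "0 -0.001 -0.003 0.04 -0.002 0.0005 1;0 -0.001 -0.003 0.074 -0.002 0.0005 1;0 -0.001 -0.003 0.074 -0.002 0.0005 1;0 -0.001 -0.003 0.074 -0.002 0.0005 1;0 -0.001 -0.003 0.074 -0.002 0.0005 1"
}}

```text
clock: 12.32
tcp_pos: [0.5793, 0.0725, 0.0305]
orientation: [1.42, 1.059, -1.417]
contact_force: [-0.4, -0.3, 0.4]
grip_width: 0.0857
```

```bash
python3 - <<'E'
from w import *
show((jw(0,.0,.03),JA)); ci,im=wshot("w9")
im=grab_frame("top"); cv2.imwrite("pics/top9.png",im); crop(im,125,135,265,225,5.5,"pics/top9c.png")
im=grab_frame("scene"); cv2.imwrite("pics/sc9.png",im); crop(im,245,110,395,215,5,"pics/sc9c.png")
E
```

```text
tcp [0.5793 0.0725 0.0305] yaz -0.288 tilt [ 0.0015  0.001  -1.    ]
-0.0002 -0.0013 -0.0012 0.0005 -0.0002 0.0003
```

View pics/w9.png

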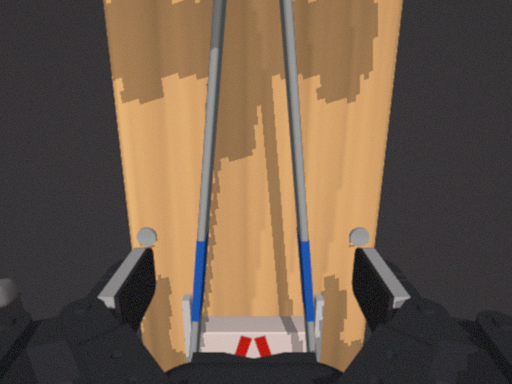

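View pics/top9c.png

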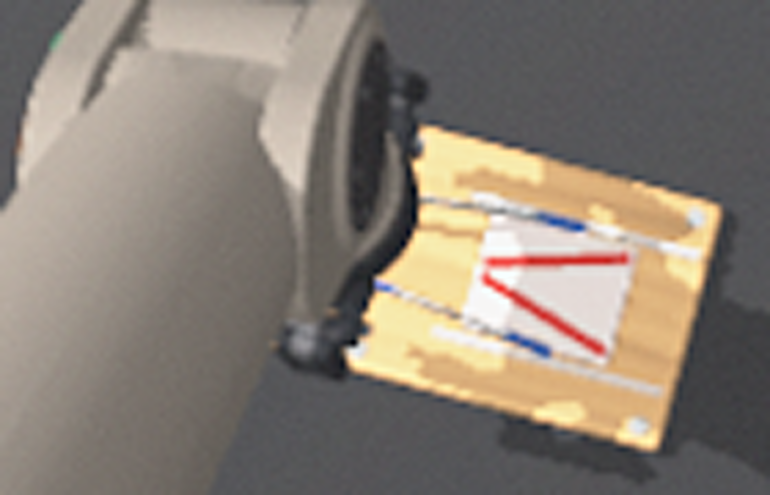

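View pics/sc9c.png

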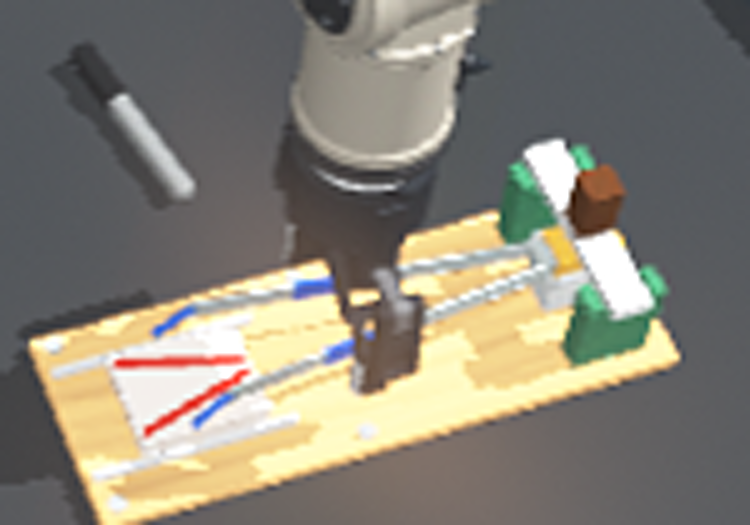

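Request:
{"name": "apply_moves", "arguments": {
  "series": "0 0 0 0 0 0 0.55;0 0 0 0 0 0 0.45;0 0 0 0 0 0 0.4;0 0 0 0 0 0 0.36;0 0 0 0 0 0 0.36;0 0 0 0 0 0 0.36;0 0 0 0 0 0 0.36",
  "force": 25
}}

```text
clock: 13.35
tcp_pos: [0.5778, 0.0721, 0.0284]
orientation: [1.417, 1.06, -1.42]
contact_force: [-0.1, -2.1, 4.0]
grip_width: 0.0307
```

```bash
python3 - <<'E'
from w import *
show((jw(0,.0,.03),JA)); print(get_obs()["grip_width"],get_obs()["contact_force"]); ci,im=wshot("w10")
im=grab_frame("top"); cv2.imwrite("pics/top10.png",im); crop(im,195,155,265,225,8,"pics/top10c.png")
im=grab_frame("scene"); cv2.imwrite("pics/sc10.png",im); crop(im,245,140,345,215,8,"pics/sc10c.png")
E
```

```text
tcp [0.5778 0.0721 0.0284] yaz -0.288 tilt [-0.0018 -0.     -1.    ]
-0.0003 0.0006 0.0017 -0.0016 0.0011 -0.0004
0.03071952297095083 [-0.09483701 -2.07758967  4.00567602]
```

View pics/w10.png

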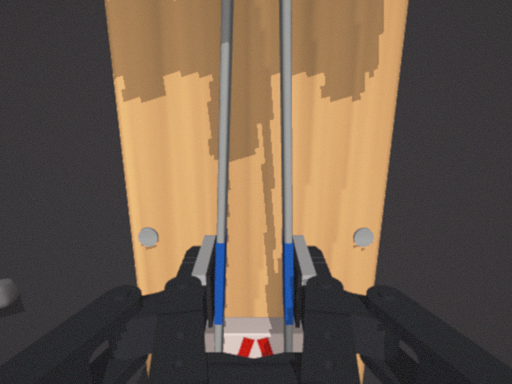

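View pics/top10c.png

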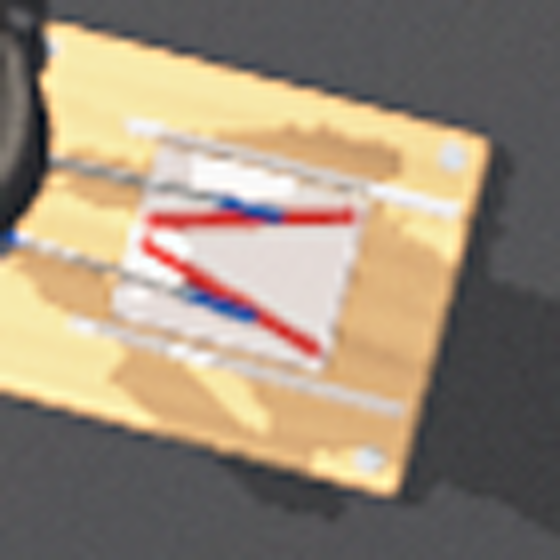

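View pics/sc10c.png

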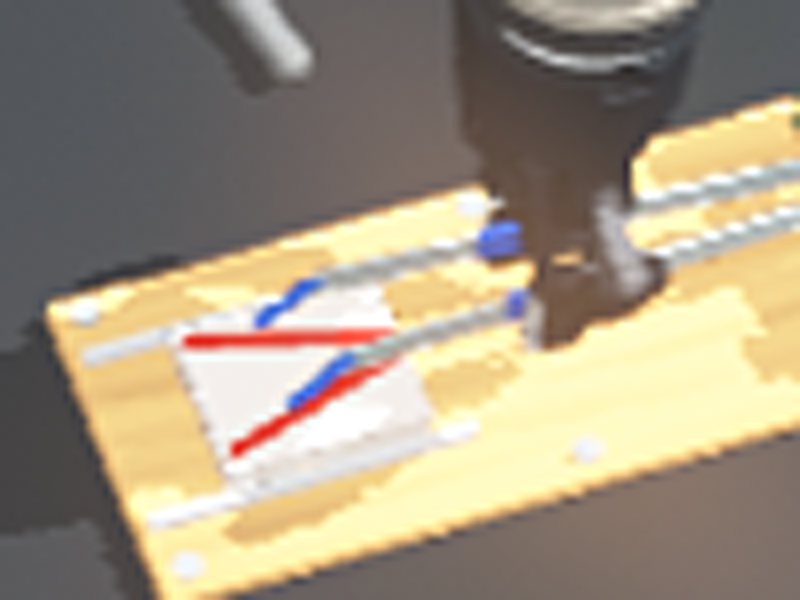

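```bash
cat > tip.py <<'E'
from w import *
def rep(cam,conv,bN,bF,tN,tF):
    A=np.array([[np.cos(JA),np.sin(JA)],[-np.sin(JA),np.cos(JA)]])
    J=lambda p,z:(A@(bp(cam,conv(*p),z)[:2]-[JX,JY]))*1e3
    for n,b,t in(("near",bN,tN),("far",bF,tF)):
        p,q=J(b[0],.026),J(b[1],.026); T=J(t,.031); d=(q-p)/np.linalg.norm(q-p)
        nrm=np.array([-d[1],d[0]]); nrm*=np.sign(nrm[0]); print(cam,n,"band",p.round(1),q.round(1),"tip",T.round(1),"off(+x)",round(float((T-p)@nrm),2))
E
python3 - <<'E'
from tip import *
c=lambda x,y:(195+(x+.5)/8-.5,155+(y+.5)/8-.5)
rep("top",c,((150,245),(316,350)),((152,220),(352,215)),(252,315),(278,216))
c=lambda x,y:(245+(x+.5)/8-.5,140+(y+.5)/8-.5)
rep("scene",c,((390,336),(188,342)),((395,360),(236,450)),(260,323),(292,404))
E
```

```text
top near band [ -3.7 -54.6] [ -23.8 -119.6] tip [-18.2 -95.5] off(+x) -1.76
top far band [  4.8 -52.9] [  24.6 -119.2] tip [ 17.1 -95. ] off(+x) -0.3
scene near band [ -1.8 -54.3] [ -22.1 -122.4] tip [-18.4 -97. ] off(+x) -3.77
scene far band [  8.2 -56.2] [  25.4 -121.6] tip [ 16.8 -98.1] off(+x) -2.32
```

Request:
{"name": "apply_moves", "arguments": {
  "series": "0 0 0.001 -0.001 0.001 0 0.35;0 0 0.001 -0.001 0.001 0 0.35;0 0 0.001 -0.001 0.001 0 0.35;0 0 0.001 -0.001 0.001 0 0.35"
}}

```text
clock: 14.0
tcp_pos: [0.5785, 0.072, 0.0292]
orientation: [1.417, 1.06, -1.419]
contact_force: [-0.6, -1.7, 1.7]
grip_width: 0.03
```

```bash
python3 - <<'E'
from w import *
show((jw(0,.0,.03),JA)); print(get_obs()["grip_width"],get_obs()["contact_force"]); ci,im=wshot("w11"); crop(im,150,200,360,384,3.5,"pics/w11c.png")
im=np.mean([grab_frame("top").astype(float) for _ in range(3)],0).astype(np.uint8); cv2.imwrite("pics/top11.png",im); crop(im,205,165,250,205,16,"pics/top11c.png")
im=np.mean([grab_frame("scene").astype(float) for _ in range(3)],0).astype(np.uint8); cv2.imwrite("pics/sc11.png",im); crop(im,260,165,310,205,15,"pics/sc11c.png")
E
```

```text
tcp [0.5785 0.072  0.0292] yaz -0.288 tilt [-1.3e-03 -3.0e-04 -1.0e+00]
0.0001 0.0007 0.0012 -0.0008 0.0004 -0.0003
0.02997154492172699 [-0.5959252  -1.74481796  1.73101187]
```

View pics/w11c.png

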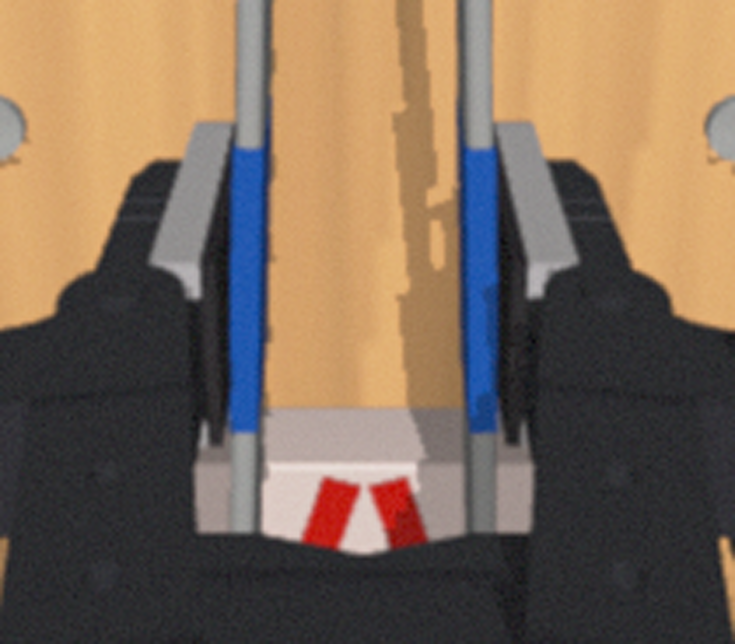

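View pics/top11c.png

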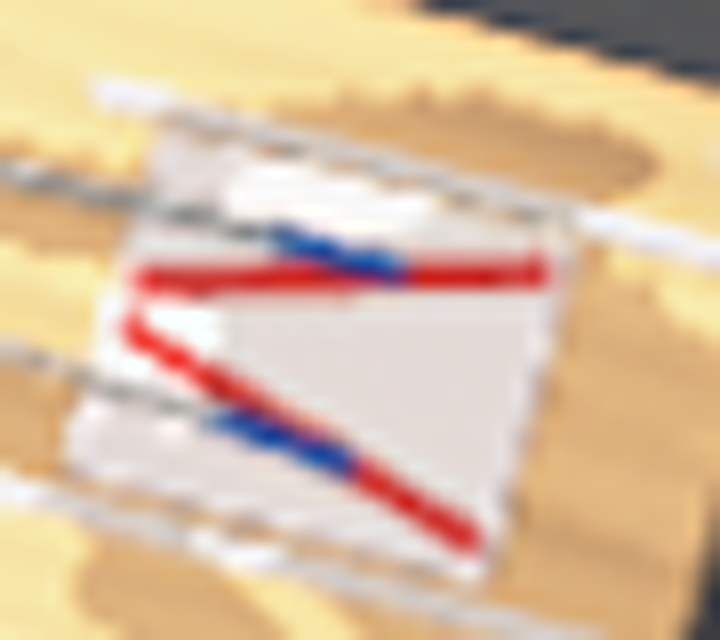

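View pics/sc11c.png

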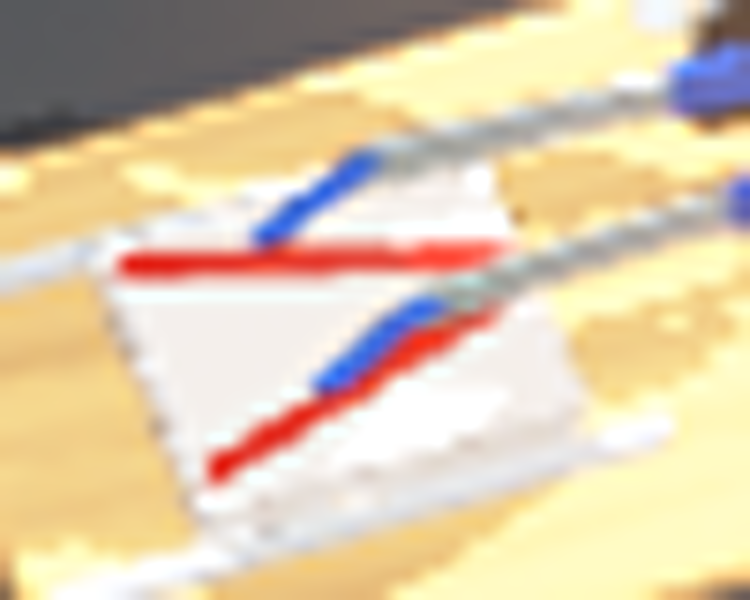

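```bash
python3 - <<'E'
from tip import *
c=lambda x,y:(205+(x+.5)/16-.5,165+(y+.5)/16-.5)
rep("top",c,((135,330),(478,540)),((140,280),(545,270)),(345,461),(398,267))
c=lambda x,y:(260+(x+.5)/15-.5,165+(y+.5)/15-.5)
rep("scene",c,((505,252),(125,265)),((490,310),(215,470)),(264,238),(324,383))
E
```

```text
top near band [ -3.9 -53.6] [ -23.5 -120.5] tip [-16.6 -95.2] off(+x) -0.54
top far band [  4.7 -52.1] [  24.7 -119.2] tip [ 18. -95.] off(+x) 0.55
scene near band [ -2.6 -54.3] [ -22.6 -122.8] tip [-16.9 -97.4] off(+x) -1.67
scene far band [  8.7 -61.6] [  25.4 -122.2] tip [ 16.9 -97.9] off(+x) -1.73
```

Request:
{"name": "apply_moves", "arguments": {
  "series": "0 0 0 0 0.0004 0 0.348;0 0 0 0 0.0004 0 0.348;0 0 0 0 0.0004 0 0.348;0 0 0 0 0.0004 0 0.348;0 0 0 0 0.0004 0 0.348;0 0 0 0 0.0004 0 0.348"
}}

```text
clock: 15.1
tcp_pos: [0.5791, 0.0719, 0.0294]
orientation: [1.417, 1.059, -1.419]
contact_force: [-1.1, -1.1, 1.5]
grip_width: 0.0299
```

```bash
python3 - <<'E'
from w import *
show((jw(0,.0,.03),JA)); o=get_obs(); print(o["grip_width"],o["contact_force"],abs(o["qvel"]).max())
top=np.mean([grab_frame("top").astype(float) for _ in range(3)],0).astype(np.uint8)
sc=np.mean([grab_frame("scene").astype(float) for _ in range(3)],0).astype(np.uint8); cv2.imwrite("pics/sc12.png",sc)
a=cv2.resize(top[165:205,205:250],None,fx=12,fy=12,interpolation=cv2.INTER_CUBIC); crop(top,205,165,250,205,16,"pics/top12c.png")
crop(sc,250,110,390,205,5.5,"pics/sc12c.png"); show(); print(get_obs()["clock"])
E
```

```text
tcp [0.5791 0.0719 0.0294] yaz -0.288 tilt [-9.e-04 -3.e-04 -1.e+00]
0.0000 0.0005 0.0008 -0.0006 -0.0002 -0.0003
0.029875157224185843 [-1.13832695 -1.08632184  1.45142884] 0.0015227583799306357
tcp [0.579  0.0718 0.0293] yaz -0.288 tilt [-1.e-03 -2.e-04 -1.e+00]
15.4
```

View pics/top12c.png

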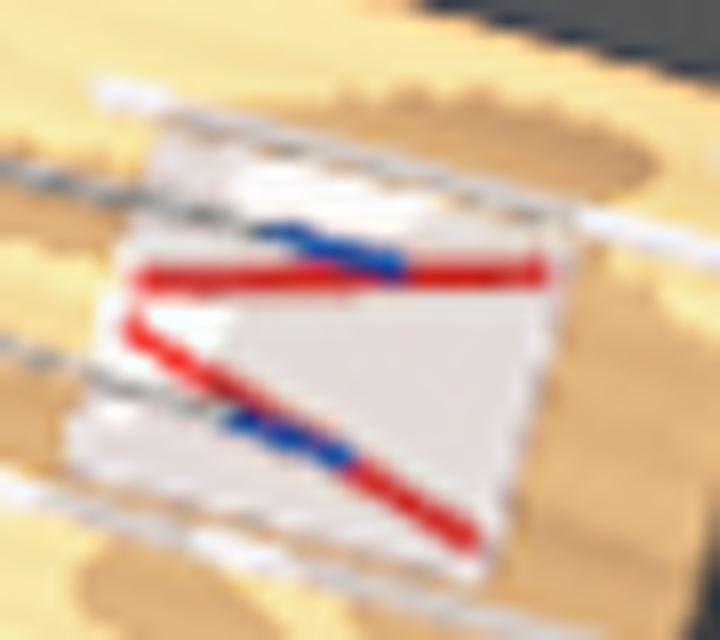

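View pics/sc12c.png

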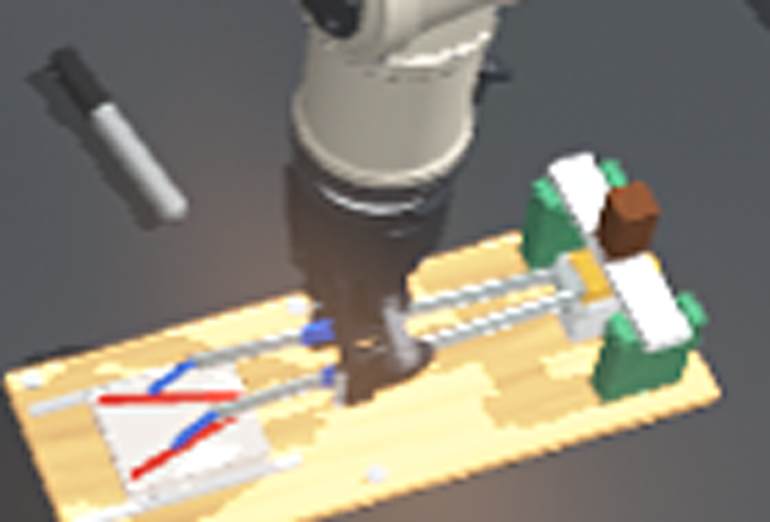

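Both tips end on their bands: in the top crop, the far tip at (400,265) and the near tip at (345,459). The bar lies in both slots and the arm is still, so I am handing in.

```bash
python3 -c "
from bench import *
print(hand_in())"
```

```text
the job is handed in; nothing more can be done
None
```

I laid the smallest of the three bars in both green slots across the heel and let go of it. Then I squeezed the tweezers to about 30 mm between the pads and handed in at 15.4 s, still holding the squeeze. No verdict came back, so what follows is only my own checks.

- **Bar:** the scene view showed it lying level in both slots, with the fingers well clear of it. The heel looked home; I judged both by eye and did not measure them.
- **Tips:** I measured them just before a last small correction of about 0.4 mm towards +x, which should move each tip about 0.7 mm.
  - The top camera put the near tip 0.5 mm outside its band's centre line and the far tip 0.6 mm outside.
  - The scene camera disagreed by 1–2 mm, putting both tips 1.7 mm towards the robot.
  - Both readings are inside the 3.5 mm limit. I only rechecked by eye after the correction, and both tips looked to end on their bands.
- **Hold:** joint speeds were about 0.0015 rad/s. The force on each tweezers arm could not be measured; I expect about 3 N each from the springs.
- **Bystanders:** the arm never came near the jar, the glue bottle or the marker pen. I did not measure their positions again at the end.

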